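# Spin the baby cutlery dry and stop the basket at the spout

## Task

Turn the crank of the spin dryer counter-clockwise (seen from above) until its basket, which the crank drags round through a slipping clutch, turns at about 20 turns a minute, keep the basket between 17 and 23 turns a minute (1.75 to 2.45 rad/s) for six seconds without a break and never let it pass 30 turns a minute, then bring it to rest with the basket's tongue in line with the tub's spout and let go of the crank. Drive and brake the basket only through the crank, never touching the basket itself, and leave the drag pad in its bracket and the sippy cup, the ramekin and the cutlery insert where they stand.

Things in the scene. Friction and masses are not known exactly. Their poses are not given: they have to be found in the camera images.
- dryer: Spin dryer's fixed green-grey round tub, 270 mm across at the rim, 78 mm tall. Origin: centre of its underside, on the vertical axis about which basket and crank turn. Its x axis points along the drain spout, a trough 34 mm wide that sticks out 47 mm from the rim. Opposite the spout a bracket, 112 mm tall, reaches over the rim and holds a drag pad on the basket's brim.
- mark (a point): Fixed point above the tub's rim in line with the spout: 125 mm from the axis, 93 mm above the worktop. The tongue must stop here.
- tongue (a point): Middle of the top of the basket's tongue, a flat steel tab 30 mm wide that sticks 28 mm out of the basket's flat brim over the tub's rim, above the spout when in line; this point is 125 mm from the axis, 93 mm above the worktop and turns with the basket. The steel wire basket's brim is 244 mm across, its top at 93 mm; a ramekin and two forks lie fixed in the basket.
- spindle (a joint): Angle of the basket in the tub (rad), counter-clockwise from above positive, counting on over full turns. 0 or any multiple of 2 pi: tongue in line with the spout. Basket, nominal: 1.45 kg, inertia 0.0155 kg m2 (varies 30 percent). Dry friction of bearing and drag pad: nominally 0.011 N m, from half to 2.2 times that, holds it once at rest; viscous drag 0.002 N m s/rad.
- crank (a joint): Angle of the crank relative to the basket (rad), counter-clockwise positive, endless; at 0 the arm points the way the tongue does. The clutch between them slips: torque on the basket = 0.012 N m s/rad x rate of this angle. So the basket follows the crank with a lag of about 1 s, runs 0.7 to 2.5 rad/s slower than a steady crank and slows when it is held. Let go, the crank rides along.
- knob_mid (a point): Grip point in the crank's knob, a wooden upright cylinder, 30 mm diameter, spinning freely on its pin (grip it from above; the wrist need not turn). The point is 60 mm from the axis and 167 mm above the worktop; the knob spans 138 to 193 mm. The dark crank arm under it, 24 mm wide, ends at 137 mm, the hub on the axis at 140 mm; nothing else on the dryer is higher.
- drag_pad: Part of the dryer: loose black rubber block, 18 x 34 x 14 mm, nominally 14 g, caged in the bracket opposite the spout and resting by its weight on the basket's brim, which rubs under it. Leave it there. Origin: centre of its underside.
- sippy_cup: Bystander: red sippy cup with a lid and a spout, 72 mm across, 119 mm tall, standing left of the dryer. Origin: centre of its underside.
- ramekin: Bystander: small white ceramic ramekin, 84 mm across, 45 mm tall, standing left of the dryer, beyond the sippy cup. Origin: centre of its underside.
- cutlery_insert: Bystander: wooden cutlery insert with two baby forks, 200 x 160 x 45 mm, lying right of the dryer. Origin: centre of its underside.

How it is judged:
By the outcome, as a careful person would: the job done as asked, in the order asked, and still so for the second after the job is handed in, with the robot touching nothing.
It also fails if it takes over 64 s, if anything falls off the work surface, if the arm or the gripper's body presses on something with over 40 N, if the wrist force passes 120 N, or if a joint passes its speed limit or range.

## Robot

A 6-joint arm with a two-finger parallel gripper is mounted at the origin on the work surface. World frame = base frame: x ahead of the robot, y to its left, z up, the work surface at z = 0. Lengths are in m, angles in rad, forces in N, time in s.
With the tool pointing down it reaches from about 0.25 to 0.725 m from the base axis. Payload 9.7 kg.
Tool frame: the origin (TCP) lies midway between the tips of the shut fingers; the grasp point (between the pads) lies 19 mm behind it; z points along the fingers, y is the line along which they close (so a half turn about z gives the same grasp; the last joint's range is limited). The gripper opens to 85 mm and grips with 20 to 120 N. Pads are 22 mm wide; open, the fingers measure 114 mm over their backs; the gripper's body (76 mm by 85 mm) begins 54 mm behind the grasp point. The pads swing forward as they close: fully open they stand 13 mm farther back than shut.
Start: joints at [-1.299, 0.087, 0.176, 1.66, 0, 1.571], TCP at [0.148, -0.53, 0.231] pointing down, gripper open.
Joint ranges: [-3.13, 3.13], [-0.85, 1.81], [-1.15, 1.24], [-2.2, 2.28], [-1.44, 1.52], [-3.14, 3.14]. Speed limits (rad/s): [2.22, 2.22, 2.57, 3.14, 3.14, 3.14].

## Interface

Orientations are given as [roll, pitch, yaw] about the fixed x, y, z axes, in that order (R = Rz(yaw) Ry(pitch) Rx(roll)).
In Python, from station import robot gives the robot as it stands.
- The arm moves only by the shell command python3 -m creep 'ROWS' [FORCE]. ROWS is a JSON object of lists of equal length, an entry for each row: "linear": the shift along the tool's x, y, z in mm, a list of three; "roll": the turn about the tool's z in rad; "fingers": the opening, from -1 (shut) to 1 (fully open). A call has exactly 5 rows; each row is the pose to reach, as a shift and turn from the pose commanded when the call began, along the tool's axes at that moment; what a row does not reach only later rows make up. A row lasts 1/10 s, in which the tool goes at most 50 mm and 8.59 degrees, less where a joint would pass 70% of its speed; a pose out of reach is approached as far as the arm can. A call with a gripper value outside its range is refused whole. The fingers move at their own pace and stop on an object; FORCE is the grip in N (left out, the last holds). Time passes only in rows, so rows that repeat a pose let the fingers close, or fill a call up. It gives the time, the measured TCP pose, the force, the opening and the grip force at its end, in the units of the state.
- robot.state(): the state, without advancing time (a new reading comes with each control period).
- robot.camera(name): name is "scene" or "top" or "wrist"; returns (picture, depth): 420x560x3 uint8, blue, green, red; 420x560 float32, m along the optical axis (not along the pixel's ray), 0 where there is no reading.
- robot.calibration(name): a dict with "intrinsics" (3x3 intrinsics, pixels), "k1" (the pictures are not rectified: a ray, as slopes to the right and down, at radius r is drawn at 1 + k1 r^2 times it, then the intrinsics apply), "R" (3x3) and "t" (3): a world point X has camera coordinates R X + t; the wrist camera has in their place "T_tool_cam" (4x4, takes a point from camera to tool coordinates, whose origin is the TCP and whose axes are the flange's). Camera axes: x right, y down, z forward; pixel columns grow to the right and rows downward; lengths in m; the calibration is good to about 2 mm. A picture is of the moment at which its call begins: read the wrist's pose just before it. calibration takes no time and is no camera call.
- robot.finish_job(): hands the job in; it is judged then, once.
The state is a dict: "time_s": time; "joints": joint angles; "joint_velocities": joint speeds; "effort": joint torques, N m; "tcp_pos": TCP position; "tool_rot": TCP orientation; "force": force on the tool from outside, world axes, zero at the start; "moment": the same for the moment, N m; "opening": finger opening in m; "finger_force": force on a finger pad.
Only numpy, scipy, OpenCV 4.12 (cv2) and the standard library are available. Lean on these libraries where they do the work, as an engineer would, in place of code of your own. Each camera call takes 0.05 s, during which the arm holds its last target. There are 200 camera calls.

## Working session

There is one attempt and no reset: what is moved stays moved. The work goes in short steps, Python scripts to look and compute and a shell command to move; the robot and the scene stay as the last step left them, time stands still between calls to the robot, and variables do not carry over. Pictures are saved under pics/ and viewed, at most 10 in all, crops included, and the job is handed in when it is done.

```bash
ls; mkdir -p pics; python3 - <<'E'
from station import robot
import cv2,numpy as np
s=robot.state();print(s['time_s'],s['tcp_pos'],s['tool_rot'],s['opening'])
for n in ['top','scene']:
    p,d=robot.camera(n);cv2.imwrite(f'pics/{n}0.png',p);np.save(f'pics/{n}0.npy',d)
    c=robot.calibration(n);print(n,c)
E
```

```text
pics
0.0 [ 0.14758442 -0.5295857   0.23059761] [-3.14029819e+00 -1.98675765e-06  2.71731877e-01] 0.08560177086792012
top {'intrinsics': array([[389.97851829,   0.        , 288.28359944],
       [  0.        , 389.97851829, 211.21839291],
       [  0.        ,   0.        ,   1.        ]]), 'k1': -0.015323713188790642, 'R': array([[ 0.00119903, -0.99988851,  0.01488384],
       [-0.98009756, -0.00412968, -0.19847346],
       [ 0.1985128 , -0.01434964, -0.97999324]]), 't': array([-0.01160355,  0.57633852,  0.90687538])}
scene {'intrinsics': array([[537.40058556,   0.        , 287.75984066],
       [  0.        , 537.40058556, 205.63793555],
       [  0.        ,   0.        ,   1.        ]]), 'k1': 0.06799370560285099, 'R': array([[ 0.77433288,  0.63257083, -0.01620909],
       [ 0.37896347, -0.48410048, -0.78869095],
       [-0.50674971,  0.60456669, -0.61457616]]), 't': array([-0.44390568, -0.11025255,  1.70451696])}
```

View pics/top0.png

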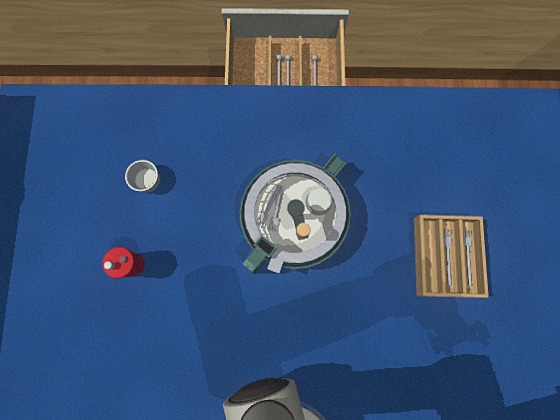

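View pics/scene0.png

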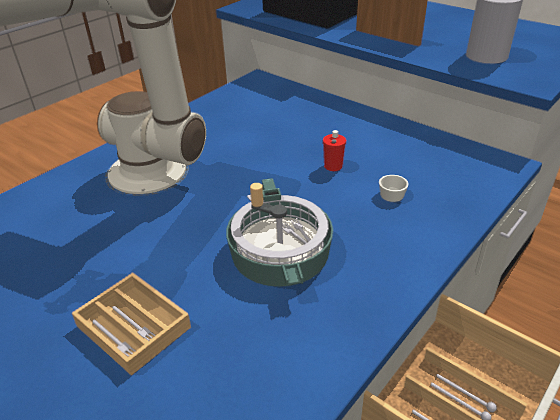

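The top view shows the tub centred near (295,214), spout at (338,162), bracket and pad at (258,254), tongue at (276,265) and knob top at (303,230). The scene view agrees. Next I'll measure these.

```bash
cat > h.py <<'E'
import numpy as np,cv2
from station import robot
def rays(n,px):
    c=robot.calibration(n);K=c['intrinsics'];k=c['k1']
    d=(np.asarray(px,float)-K[:2,2])/K[0,0];u=d.copy()
    for _ in range(8):u=d/(1+k*(u**2).sum(-1,keepdims=True))
    return c,np.concatenate([u,np.ones(u.shape[:-1]+(1,))],-1)
def plane(n,px,z):
    c,r=rays(n,px);o=-c['R'].T@c['t'];w=r@c['R'];return o+w*((z-o[2])/w[...,2])[...,None]
def cloud(n,dep):
    v,u=np.mgrid[:420,:560];c,r=rays(n,np.stack([u,v],-1));return (r*dep[...,None]-c['t'])@c['R']
E
python3 - <<'E'
from h import *
from scipy.optimize import least_squares
p=cv2.imread('pics/top0.png');d=np.load('pics/top0.npy');X=cloud('top',d)
roi=np.zeros((420,560),bool);roi[145:285,225:365]=1
hsv=cv2.cvtColor(p,cv2.COLOR_BGR2HSV)
for n,x in dict(spout=(338,162),br=(258,254),knob=(303,230),tongue=(276,265),brim=(250,190)).items(): print(n,X[x[1],x[0]].round(3),hsv[x[1],x[0]])
kn=roi&(hsv[...,0]<22)&(hsv[...,1]>90)&(X[...,2]>.17); v,u=np.nonzero(kn);print('knob',kn.sum(),X[kn].mean(0),plane('top',[u.mean(),v.mean()],.193))
br=roi&(hsv[...,1]<60)&(hsv[...,2]>120)&(abs(X[...,2]-.093)<.006)
ang=[];P=[]
# outer brim edge: hull of brim pixels on z=.093
v,u=np.nonzero(br);Q=plane('top',np.stack([u,v],-1),.093)[:,:2]
c=Q.mean(0)
for it in range(4):
    a=np.arctan2(*(Q-c).T[::-1]);r=np.hypot(*(Q-c).T);b=((a+np.pi)/(2*np.pi)*72).astype(int)
    E=np.array([Q[b==i][r[b==i].argmax()] for i in range(72) if (b==i).any()])
    f=least_squares(lambda q:np.hypot(*(E-q[:2]).T)-q[2],[*c,.122],loss='soft_l1',f_scale=.002);c=f.x[:2]
print('axis',f.x)
t=r>.127;print('tongue',t.sum(),Q[t].mean(0),np.arctan2(*(Q[t].mean(0)-c)[::-1]))
g=roi&(hsv[...,0]>60)&(hsv[...,0]<95)&(X[...,2]>.02);G=X[g];rr=np.hypot(*(G[:,:2]-c).T)
for lo,hi in((.142,.2),(.15,.2)):
    m=(rr>lo)&(rr<hi);a=np.arctan2(*(G[m][:,:2]-c).T[::-1])
    for s in(a>-1.2)&(a<.5),(a>1.2):
        print(lo,s.sum(),G[m][s].mean(0),np.median(a[s]),a[s].mean())
print('pad/bracket tall',X[roi&(X[...,2]>.1)&~kn&(rr[0]*0==0)].mean(0))
m=g&(X[...,2]>.098)&(np.hypot(X[...,0]-c[0],X[...,1]-c[1])>.09);print('bracket',m.sum(),X[m].mean(0),np.arctan2(*(X[m].mean(0)[:2]-c)[::-1]))
for n,q in dict(hub=[296,209]).items():print(n,plane('top',q,.14))
E
```

```text
spout [ 0.7   -0.134  0.073] [ 85  74 107]
br [0.466 0.06  0.11 ] [ 86  63 113]
knob [ 0.509 -0.039  0.195] [ 18 101 214]
tongue [0.442 0.019 0.091] [113  16 189]
brim [0.621 0.083 0.091] [113  17 177]
knob 145 [ 0.50850468 -0.03834572  0.19821862] [ 0.50934293 -0.03862735  0.193     ]
axis [ 0.56869184 -0.02541341  0.12069198]
tongue 124 [0.43903518 0.02248348] 2.7877289176185043
0.142 216 [ 0.6935601  -0.12737018  0.07313377] -0.6853021999298142 -0.6847718971699499
0.142 204 [0.44355488 0.07070468 0.14447726] 2.4682596587341523 2.484044964210618
0.15 170 [ 0.69685032 -0.1298919   0.07310303] -0.684337675262872 -0.6838967637487162
0.15 154 [0.43981416 0.07230692 0.15638824] 2.469619576548869 2.490134897386739
pad/bracket tall [0.49333686 0.01951202 0.19234669]
bracket 416 [0.46043948 0.06005609 0.12898215] 2.4732628052955845
hub [ 0.5649226  -0.02630131  0.14      ]
```

```bash
python3 -c "
import cv2;p=cv2.imread('pics/top0.png');cv2.imwrite('pics/crop0.png',cv2.resize(p[145:285,225:365],None,fx=4,fy=4,interpolation=2))"
```

```text
(no output)
```

View pics/crop0.png

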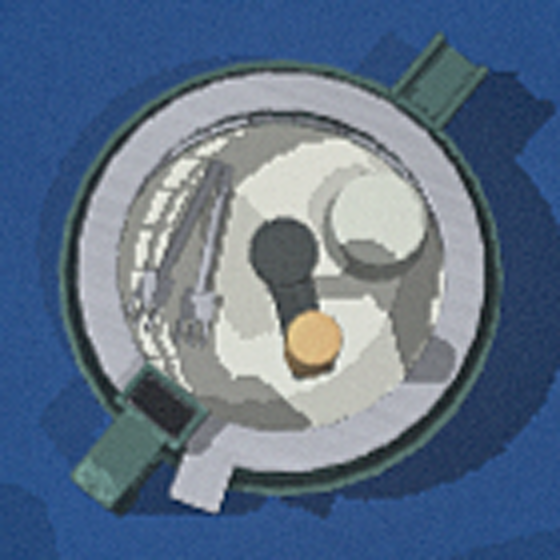

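Crop: hub at (283,250), knob (315,338), tongue (203,490), spout (440,85). This gives an axis at (0.5685, -0.0255), knob at (0.509, -0.0386) and spout angle of about -0.68. Moving over the knob with a yaw change to about 0.218.

```bash
python3 -m creep '{"linear":[[38,-30,0],[76,-60,0],[114,-90,0],[152,-120,0],[190,-150,0]],"roll":[0.02,0.04,0.054,0.054,0.054],"fingers":[1,1,1,1,1]}' 40
cat >> h.py <<'E'
AX=np.array([.5685,-.0255]);SP=-.682
def totool(dx,dy,psi): c,s=np.cos(psi),np.sin(psi);return dx*c+dy*s,dx*s-dy*c
def proj(n,X):
    c=robot.calibration(n);q=X@c['R'].T+c['t'];u=q[...,:2]/q[...,2:];u=u*(1+c['k1']*(u**2).sum(-1,keepdims=True))
    return u*c['intrinsics'][0,0]+c['intrinsics'][:2,2],q[...,2]
def tongue(n,p,d):
    a=np.radians(np.arange(0,360,.5));r=np.arange(.129,.147,.002)
    X=np.stack([AX[0]+np.cos(a)[:,None]*r,AX[1]+np.sin(a)[:,None]*r,np.full((len(a),len(r)),.093)],-1)
    q,z=proj(n,X);q=q.round().astype(int).reshape(-1,2);h=cv2.cvtColor(p,cv2.COLOR_BGR2HSV)
    ok=((h[q[:,1],q[:,0],1]<50)&(h[q[:,1],q[:,0],2]>90)&(abs(d[q[:,1],q[:,0]]-z.ravel())<.012)).reshape(z.shape)
    f=ok.mean(1);w=np.where(f>.3,f,0)
    i=f.argmax();s=np.angle(np.exp(1j*(a-a[i])));m=abs(s)<.2;w=w*m
    if w.sum()<8:return None,w.sum()
    return (a[i]+(s*w).sum()/w.sum()-SP)%(2*np.pi),w.sum()
def look(names=('scene',)):
    s=robot.state();o=[]
    for n in names:
        t=robot.state()['time_s'];p,d=robot.camera(n);o.append((n,round(float(t),3),*tongue(n,p,d)));cv2.imwrite(f'pics/{n}_{t:.2f}.png',p)
    return o
def rows(th,steps):
    "knob angle th (deg) from tool -x, steps deg per row -> shifts mm"
    P=lambda t:np.array([-60*np.cos(np.radians(t)),60*np.sin(np.radians(t))])
    t=th
    out=[]
    for s in steps:t+=s;out.append([*(P(t)-P(th)).round(1).tolist(),0])
    return out,t
E
python3 - <<'E'
from h import *
for n in('top','scene'):print(n,tongue(n,cv2.imread(f'pics/{n}0.png'),np.load(f'pics/{n}0.npy')))
s=robot.state();psi=s['tool_rot'][2];print(s['time_s'],s['tcp_pos'],s['tool_rot'],s['joints'])
print(totool(.5095-s['tcp_pos'][0],-.0386-s['tcp_pos'][1],psi))
# spout angle & knob position by scene
d=np.load('pics/scene0.npy');p=cv2.imread('pics/scene0.png');X=cloud('scene',d);h=cv2.cvtColor(p,cv2.COLOR_BGR2HSV)
r=np.hypot(X[...,0]-AX[0],X[...,1]-AX[1]);g=(h[...,0]>60)&(h[...,0]<98)&(r>.142)&(r<.185)&(X[...,2]>.03)
a=np.arctan2(X[...,1]-AX[1],X[...,0]-AX[0]);g&=abs(a+.68)<.4;print('spout',g.sum(),a[g].mean(),np.median(a[g]))
k=(r<.08)&(X[...,2]>.188)&(h[...,0]<25);v,u=np.nonzero(k);print('knob',X[k].mean(0),plane('scene',[u.mean(),v.mean()],.193))
E
```

```text
time_s: 0.6
tcp_pos: [0.291, -0.3326, 0.231]
tool_rot: [-3.141, 0.0, 0.217]
force: [1.4, -0.9, 0.0]
opening: 0.0855
finger_force: 0.0
top (np.float64(3.467672998822365), np.float64(24.333333333333336))
scene (None, np.float64(5.888888888888889))
0.6 [ 0.2909657  -0.33260717  0.2310466 ] [-3.14143957e+00  1.94713391e-05  2.17187281e-01] [-8.52114457e-01 -1.69515903e-01 -7.23344594e-02  1.66812136e+00
  5.65184381e-05  2.07229091e+00]
(np.float64(0.27675416038591627), np.float64(-0.2400095692937281))
spout 282 -0.6923240009721543 -0.6889427758441242
knob [ 0.51118788 -0.04257249  0.1913207 ] [ 0.51283697 -0.04427432  0.193     ]
```

```bash
python3 -m creep '{"linear":[[35,-30,0],[70,-60,0],[105,-90,0],[140,-120,0],[175,-150,0]],"roll":[0,0,0,0,0],"fingers":[1,1,1,1,1]}' >/dev/null
python3 -m creep '{"linear":[[30,-27,0],[60,-54,0],[90,-80,0],[102,-90,0],[102,-90,0]],"roll":[0,0,0,0,0],"fingers":[1,1,1,1,1]}'
python3 - <<'E'
from h import *
s=robot.state();psi=s['tool_rot'][2];p,d=robot.camera('wrist');cv2.imwrite('pics/w1.png',p)
c=robot.calibration('wrist');T=c['T_tool_cam']
from scipy.spatial.transform import Rotation as Ro
Rt=Ro.from_euler('xyz',s['tool_rot']).as_matrix()
v,u=np.mgrid[:420,:560];_,r=rays('wrist',np.stack([u,v],-1));X=(r*d[...,None])@T[:3,:3].T+T[:3,3]
W=X@Rt.T+s['tcp_pos'];h=cv2.cvtColor(p,cv2.COLOR_BGR2HSV)
k=(d>0)&(h[...,0]<25)&(h[...,1]>70)&(abs(W[...,2]-.193)<.006)&(np.hypot(W[...,0]-.51,W[...,1]+.04)<.04)
if k.sum(): 
    vv,uu=np.nonzero(k);m=W[k];(x,y),rad=cv2.minEnclosingCircle(m[:,:2].astype(np.float32));print('knob',k.sum(),m.mean(0),x,y,rad,m.min(0),m.max(0))
print(s['time_s'],s['tcp_pos'],s['tool_rot'],totool(.5095-s['tcp_pos'][0],-.039-s['tcp_pos'][1],psi))
print(look(('scene','top')))
E
```

```text
time_s: 1.6
tcp_pos: [0.5096, -0.0388, 0.2305]
tool_rot: [-3.141, 0.001, 0.22]
force: [-0.3, -0.7, -0.7]
opening: 0.085
finger_force: 0.0
knob 1558 [ 0.51054478 -0.03903962  0.19242632] 0.5094748139381409 -0.03902297839522362 0.014446554705500603 [ 0.49549712 -0.05304113  0.1870293 ] [ 0.52330897 -0.0247962   0.19491669]
1.6 [ 0.50956317 -0.03877622  0.23045561] [-3.14112539e+00  1.38892808e-03  2.20419003e-01] (np.float64(-0.00011056954272697646), np.float64(0.000204550747431227))
[('scene', 1.65, None, np.float64(5.888888888888889)), ('top', 1.7, None, np.float64(0.0))]
```

View pics/w1.png

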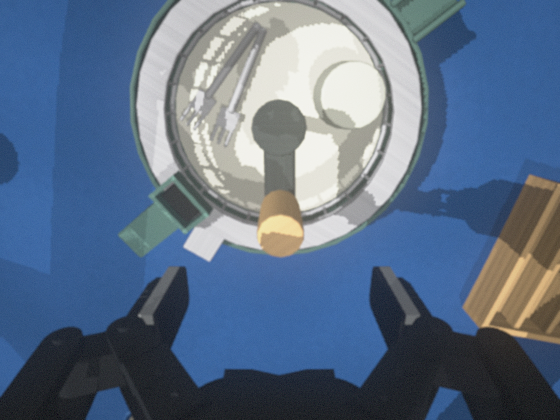

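Wrist view: the knob at (281,235) is centred ahead of the fingers and directly "below" the hub at (278,128). The tongue is at (203,247) and the spout at (430,15). Alignment is good, so I'll descend and grip.

```bash
python3 -m creep '{"linear":[[0,0,20],[0,0,40],[0,0,60],[0,0,80],[0,0,80]],"roll":[0,0,0,0,0],"fingers":[1,1,1,1,0.5]}' 40 >/dev/null
python3 -m creep '{"linear":[[0,0,0],[0,0,0],[0,0,0],[0,0,0],[0,0,0]],"roll":[0,0,0,0,0],"fingers":[-1,-1,-1,-1,-1]}' 40
cat >> h.py <<'E'
_cal=robot.calibration
_pose={}
from scipy.spatial.transform import Rotation as _R
class _Rb:
    def __getattr__(s,k):return getattr(_rb,k)
    def calibration(s,n):
        c=_cal(n)
        if n=='wrist':
            st=_pose['s'];A=np.eye(4);A[:3,:3]=_R.from_euler('xyz',st['tool_rot']).as_matrix();A[:3,3]=st['tcp_pos']
            M=np.linalg.inv(A@c['T_tool_cam']);c=dict(c,R=M[:3,:3],t=M[:3,3])
        return c
    def camera(s,n):
        _pose['s']=_rb.state();return _rb.camera(n)
_rb=robot;robot=_Rb()
def inb(q):return q
E
sed -i 's/q=q.round().astype(int).reshape(-1,2);h=/q=q.round().astype(int).reshape(-1,2);inside=((q>=0)\&(q<[560,420])).all(1);q=np.clip(q,0,[559,419]);h=/; s/ok=((h\[/ok=(inside\&(h[/' h.py
python3 - <<'E'
from h import *
print(look(('wrist','scene','top')))
s=robot.state();print(s['time_s'],s['tcp_pos'],s['tool_rot'][2],s['force'],s['opening'],s['finger_force'])
k=np.array(s['tcp_pos'][:2])-AX;print('knob r',np.hypot(*k),'theta deg',np.degrees(np.arctan2(k[1],k[0])-s['tool_rot'][2]-np.pi)%360)
for st in(18,24): print(rows(0,[st]*5))
E
ls pics
```

```text
time_s: 2.75
tcp_pos: [0.5094, -0.0402, 0.1527]
tool_rot: [3.141, -0.002, 0.218]
force: [-1.9, -0.9, 7.4]
opening: 0.0292
finger_force: 39.1
[('wrist', 2.75, np.float64(3.4707985176995777), np.float64(23.666666666666668)), ('scene', 2.8, None, np.float64(0.0)), ('top', 2.85, None, np.float64(1.111111111111111))]
2.9 [ 0.5094091  -0.04017135  0.15266083] 0.21790092628231839 [-2.17110942e+00  5.24605866e-03  5.78029842e+00] 0.02848126215970954 39.100213050842285
knob r 0.06088499984641436 theta deg 1.4588915660644375
([[2.9, 18.5, 0], [11.5, 35.3, 0], [24.7, 48.5, 0], [41.5, 57.1, 0], [60.0, 60.0, 0]], 90)
([[5.2, 24.4, 0], [19.9, 44.6, 0], [41.5, 57.1, 0], [66.3, 59.7, 0], [90.0, 52.0, 0]], 120)
crop0.png
scene0.npy
scene0.png
scene_1.65.png
scene_2.80.png
top0.npy
top0.png
top_1.70.png
top_2.85.png
w1.png
wrist_2.75.png
```

```bash
cat > L.py <<'E'
import sys
from h import *
o=look(sys.argv[1:] or ('wrist','scene'));s=robot.state()
k=np.array(s['tcp_pos'][:2])-AX
a=[(t,x,w) for _,t,x,w in o if x is not None]
with open('log.txt','a') as f:
    for t,x,w in a:f.write(f'{t} {x} {w}\n')
print(' '.join(f'{n[0]}@{t:.2f}:{x if x is None else round(float(x),3)}({w:.0f})' for n,t,x,w in o),'r%.1f th%.0f F%s'%(1e3*np.hypot(*k),np.degrees(np.arctan2(k[1],k[0])-s['tool_rot'][2]-np.pi)%360,np.round(s['force'],1)),'op%.1f'%(s['opening']*1e3))
E
python3 -m creep '{"linear":[[2.9,18.5,0],[11.5,35.3,0],[24.7,48.5,0],[41.5,57.1,0],[60,60,0]],"roll":[0,0,0,0,0],"fingers":[-1,-1,-1,-1,-1]}' >/dev/null; python3 L.py
python3 -m creep '{"linear":[[18.5,-2.9,0],[35.3,-11.5,0],[48.5,-24.7,0],[57.1,-41.5,0],[60,-60,0]],"roll":[0,0,0,0,0],"fingers":[-1,-1,-1,-1,-1]}' >/dev/null; python3 L.py scene top
python3 -m creep '{"linear":[[-2.9,-18.5,0],[-11.5,-35.3,0],[-24.7,-48.5,0],[-41.5,-57.1,0],[-60,-60,0]],"roll":[0,0,0,0,0],"fingers":[-1,-1,-1,-1,-1]}' >/dev/null; python3 L.py
python3 -m creep '{"linear":[[-18.5,2.9,0],[-35.3,11.5,0],[-48.5,24.7,0],[-57.1,41.5,0],[-60,60,0]],"roll":[0,0,0,0,0],"fingers":[-1,-1,-1,-1,-1]}' >/dev/null; python3 L.py
```

```text
w@3.40:None(2) s@3.45:3.728(21) r60.1 th91 F[-2.6  8.4  9. ] op29.1
s@4.00:4.117(25) t@4.05:None(0) r59.2 th180 F[-1.5  0.1  7. ] op29.7
w@4.60:4.747(11) s@4.65:4.776(25) r60.0 th272 F[-0.9  6.9  4.8] op29.3
w@5.20:5.427(23) s@5.25:5.514(24) r60.9 th3 F[-1.1  0.1  8.1] op29.3
```

```bash

python3 -m creep '{"linear":[[5.2,24.4,0],[19.9,44.6,0],[41.5,57.1,0],[66.3,59.7,0],[90,52,0]],"roll":[0,0,0,0,0],"fingers":[-1,-1,-1,-1,-1]}' >/dev/null; python3 L.py scene
python3 -m creep '{"linear":[[18.5,-16.7,0],[28.7,-39.5,0],[28.7,-64.4,0],[18.5,-87.2,0],[0,-104,0]],"roll":[0,0,0,0,0],"fingers":[-1,-1,-1,-1,-1]}' >/dev/null; python3 L.py scene
cat > fit.py <<'E'
# calls: (t_start, crank deg) each 0.5 s; rest held
import sys,json
import numpy as np
from scipy.optimize import least_squares
C=json.load(open('calls.json'))
D=np.loadtxt('log.txt',ndmin=2);D=D[D[:,2]>17];ph=np.unwrap(D[:,1])
dt=.005
def sim(p,tend):
    a,b,c=p;t=2.9;w=0;x=3.471;T=[t];X=[x];W=[w]
    n=int((tend-t)/dt)+2
    wc=np.zeros(n);tt=t+dt*np.arange(n)
    for ts,dg in C:wc[(tt>=ts+.03)&(tt<ts+.53)]=np.radians(dg)/.5
    for i in range(n):
        tq=a*(wc[i]-w)-c*w
        if w==0 and abs(tq)<b:al=0
        else:
            al=tq-b*(np.sign(w) if w else np.sign(tq));
        w2=w+al*dt
        if w*w2<0:w2=0
        w=w2;x+=w*dt;T.append(tt[i]+dt);X.append(x);W.append(w)
    return np.array(T),np.array(X),np.array(W)
def fit(tend):
    g=lambda p:np.r_[(np.interp(D[:,0],*sim(p,D[-1,0]+.1)[:2])-ph)/.02,(p[2]-.129)/.05,(p[0]-.774)/.25]
    r=least_squares(g,[.774,.7,.129],bounds=([.4,.2,.02],[1.3,2.4,.3]),diff_step=.01);return r.x,g(r.x)[:len(D)]*.02
if __name__=='__main__':
    tend=float(sys.argv[1]);p,res=fit(tend);T,X,W=sim(p,tend)
    print('p',p.round(3),'res',res[-8:].round(3),'ss crank for 2.1:',((p[1]+(p[0]+p[2])*2.1)/p[0]).round(2))
    for t in np.arange(D[-1,0],tend+.01,.5):print('%.2f x%.2f (mod %.2f) w%.2f'%(t,np.interp(t,T,X),np.interp(t,T,X)%6.2832,np.interp(t,T,W)))
E
echo '[[2.9,90],[3.5,90],[4.1,90],[4.7,90],[5.3,120],[5.85,120]]'>calls.json; python3 fit.py 6.5; tail -3 log.txt
```

```text
s@5.80:0.04(24) r59.7 th123 F[-9.8 10.1 14.3] op29.2
s@6.35:1.024(25) r59.6 th243 F[4.3 4.7 5.2] op29.0
p [0.857 0.904 0.116] res [-0.049 -0.008  0.02   0.022  0.002 -0.025  0.003] ss crank for 2.1: 3.44
6.35 x7.31 (mod 1.03) w2.05
5.25 5.513612175767402 23.666666666666664
5.8 0.04047029647180711 24.0
6.35 1.0235970990952867 24.666666666666668
```

```bash
python3 - <<'E'
from h import *
t=240
for i in range(14):
    r,t2=rows(t,[21.6]*5);print(t%360,str([[round(2*v)/2 for v in q] for q in r]).replace(' ','').replace('.0,',',')) ;t=t2
E
```

```text
240 [[-21,-7.5,0.0],[-43.5,-6.5,0.0],[-64,2.5,0.0],[-80,19,0.0],[-88.5,39.5,0.0]]
348.0000000000001 [[-0.5,22.5,0.0],[7.5,43.5,0.0],[22.5,60.5,0.0],[42.5,70.5,0.0],[65,72,0.0]]
96.00000000000023 [[21.5,-6.5,0.0],[39,-20.5,0.0],[50.5,-40,0.0],[53.5,-62,0.0],[48.5,-84,0.0]]
204.00000000000034 [[-13,-18.5,0.0],[-31.5,-31,0.0],[-53.5,-35.5,0.0],[-75.5,-32,0.0],[-95,-20,0.0]]
312.00000000000045 [[-13.5,18,0.0],[-19.5,39.5,0.0],[-17.5,62,0.0],[-7,82,0.0],[10,96.5,0.0]]
60.00000000000057 [[21,7.5,0.0],[43.5,6.5,0.0],[64,-2.5,0.0],[80,-19,0.0],[88.5,-39.5,0.0]]
168.00000000000068 [[0.5,-22.5,0.0],[-7.5,-43.5,0.0],[-22.5,-60.5,0.0],[-42.5,-70.5,0.0],[-65,-72,0.0]]
276.0000000000008 [[-21.5,6.5,0.0],[-39,20.5,0.0],[-50.5,40,0.0],[-53.5,62,0.0],[-48.5,84,0.0]]
24.000000000000455 [[13,18.5,0.0],[31.5,31,0.0],[53.5,35.5,0.0],[75.5,32,0.0],[95,20,0.0]]
132.0 [[13.5,-18,0.0],[19.5,-39.5,0.0],[17.5,-62,0.0],[7,-82,0.0],[-10,-96.5,0.0]]
239.99999999999955 [[-21,-7.5,0.0],[-43.5,-6.5,0.0],[-64,2.5,0.0],[-80,19,0.0],[-88.5,39.5,0.0]]
347.9999999999991 [[-0.5,22.5,0.0],[7.5,43.5,0.0],[22.5,60.5,0.0],[42.5,70.5,0.0],[65,72,0.0]]
95.99999999999864 [[21.5,-6.5,0.0],[39,-20.5,0.0],[50.5,-40,0.0],[53.5,-62,0.0],[48.5,-84,0.0]]
203.99999999999818 [[-13,-18.5,0.0],[-31.5,-31,0.0],[-53.5,-35.5,0.0],[-75.5,-32,0.0],[-95,-20,0.0]]
```

```bash

python3 -m creep '{"linear":[[-21,-7.5,0],[-43.5,-6.5,0],[-64,2.5,0],[-80,19,0],[-88.5,39.5,0]],"roll":[0,0,0,0,0],"fingers":[-1,-1,-1,-1,-1]}' >/dev/null; python3 L.py scene
python3 -m creep '{"linear":[[-0.5,22.5,0],[7.5,43.5,0],[22.5,60.5,0],[42.5,70.5,0],[65,72,0]],"roll":[0,0,0,0,0],"fingers":[-1,-1,-1,-1,-1]}' >/dev/null; python3 L.py scene
python3 -m creep '{"linear":[[21.5,-6.5,0],[39,-20.5,0],[50.5,-40,0],[53.5,-62,0],[48.5,-84,0]],"roll":[0,0,0,0,0],"fingers":[-1,-1,-1,-1,-1]}' >/dev/null; python3 L.py scene
echo '[[2.9,90],[3.5,90],[4.1,90],[4.7,90],[5.3,120],[5.85,120],[6.4,108],[6.95,108],[7.5,108]]'>calls.json; python3 fit.py 8
```

```text
s@6.90:2.169(24) r60.8 th352 F[-3.  -3.7  6.9] op28.8
s@7.45:None(4) r60.0 th99 F[-6.7 10.3 12.3] op29.3
s@8.00:4.587(24) r59.3 th206 F[-1.5  1.1  9.8] op29.2
p [0.836 0.93  0.036] res [-0.025  0.001  0.01  -0.009 -0.021  0.031  0.028 -0.026] ss crank for 2.1: 3.3
8.00 x10.84 (mod 4.56) w2.23
```

```bash

python3 -m creep '{"linear":[[-13,-18.5,0],[-31.5,-31,0],[-53.5,-35.5,0],[-75.5,-32,0],[-95,-20,0]],"roll":[0,0,0,0,0],"fingers":[-1,-1,-1,-1,-1]}' >/dev/null; python3 L.py 
python3 -m creep '{"linear":[[-13.5,18,0],[-19.5,39.5,0],[-17.5,62,0],[-7,82,0],[10,96.5,0]],"roll":[0,0,0,0,0],"fingers":[-1,-1,-1,-1,-1]}' >/dev/null; python3 L.py scene
python3 -m creep '{"linear":[[21,7.5,0],[43.5,6.5,0],[64,-2.5,0],[80,-19,0],[88.5,-39.5,0]],"roll":[0,0,0,0,0],"fingers":[-1,-1,-1,-1,-1]}' >/dev/null; python3 L.py
echo '[[2.9,90],[3.5,90],[4.1,90],[4.7,90],[5.3,120],[5.85,120],[6.4,108],[6.95,108],[7.5,108],[8.05,108],[8.65,108],[9.2,108]]'>calls.json; python3 fit.py 9.8
```

```text
w@8.55:5.754(13) s@8.60:5.879(24) r60.6 th315 F[-5.7  4.5  9.6] op28.9
s@9.15:0.76(26) r60.4 th64 F[-1.6  6.7 10.2] op29.1
w@9.70:1.997(24) s@9.75:2.085(23) r59.3 th169 F[-6.   0.3 10.8] op29.2
p [0.753 0.756 0.056] res [-0.018  0.03   0.024 -0.016  0.018  0.018 -0.027 -0.004] ss crank for 2.1: 3.26
9.75 x14.65 (mod 2.08) w2.20
```

```bash

python3 -m creep '{"linear":[[0.5,-22.5,0],[-7.5,-43.5,0],[-22.5,-60.5,0],[-42.5,-70.5,0],[-65,-72,0]],"roll":[0,0,0,0,0],"fingers":[-1,-1,-1,-1,-1]}' >/dev/null; python3 L.py 
python3 -m creep '{"linear":[[-21.5,6.5,0],[-39,20.5,0],[-50.5,40,0],[-53.5,62,0],[-48.5,84,0]],"roll":[0,0,0,0,0],"fingers":[-1,-1,-1,-1,-1]}' >/dev/null; python3 L.py 
python3 -m creep '{"linear":[[13,18.5,0],[31.5,31,0],[53.5,35.5,0],[75.5,32,0],[95,20,0]],"roll":[0,0,0,0,0],"fingers":[-1,-1,-1,-1,-1]}' >/dev/null; python3 L.py
python3 -m creep '{"linear":[[13.5,-18,0],[19.5,-39.5,0],[17.5,-62,0],[7,-82,0],[-10,-96.5,0]],"roll":[0,0,0,0,0],"fingers":[-1,-1,-1,-1,-1]}' >/dev/null; python3 L.py
echo '[[2.9,90],[3.5,90],[4.1,90],[4.7,90],[5.3,120],[5.85,120],[6.4,108],[6.95,108],[7.5,108],[8.05,108],[8.65,108],[9.2,108],[9.8,108],[10.4,108],[11.0,108],[11.6,108]]'>calls.json; python3 fit.py 12.2
```

```text
w@10.30:None(0) s@10.35:3.417(23) r60.1 th278 F[-2.2  5.8  7.8] op29.1
w@10.90:None(1) s@10.95:4.678(23) r60.8 th27 F[2.7 0.7 8.6] op29.2
w@11.50:5.82(23) s@11.55:5.923(23) r59.5 th133 F[-5.7  5.4 13. ] op28.7
w@12.10:0.783(24) s@12.15:0.843(24) r59.7 th241 F[1.7 2.9 6.1] op29.0
p [0.634 0.486 0.103] res [ 0.003  0.027 -0.018 -0.014 -0.014 -0.01  -0.019  0.029] ss crank for 2.1: 3.21
12.15 x19.72 (mod 0.87) w2.12
```

```bash

python3 -m creep '{"linear":[[-21,-7.5,0],[-43.5,-6.5,0],[-64,2.5,0],[-80,19,0],[-88.5,39.5,0]],"roll":[0,0,0,0,0],"fingers":[-1,-1,-1,-1,-1]}' >/dev/null; python3 L.py scene
python3 -m creep '{"linear":[[-0.5,22.5,0],[7.5,43.5,0],[22.5,60.5,0],[42.5,70.5,0],[65,72,0]],"roll":[0,0,0,0,0],"fingers":[-1,-1,-1,-1,-1]}' >/dev/null; python3 L.py scene
python3 -m creep '{"linear":[[21.5,-6.5,0],[39,-20.5,0],[50.5,-40,0],[53.5,-62,0],[48.5,-84,0]],"roll":[0,0,0,0,0],"fingers":[-1,-1,-1,-1,-1]}' >/dev/null; python3 L.py
echo '[[2.9,90],[3.5,90],[4.1,90],[4.7,90],[5.3,120],[5.85,120],[6.4,108],[6.95,108],[7.5,108],[8.05,108],[8.65,108],[9.2,108],[9.8,108],[10.4,108],[11.0,108],[11.6,108],[12.2,108],[12.75,108],[13.3,108]]'>calls.json; python3 fit.py 15.9
```

```text
s@12.70:1.977(24) r60.7 th352 F[-5.7 -2.6  9.1] op28.9
s@13.25:None(0) r60.0 th99 F[-5.2 10.  13.4] op29.6
w@13.80:None(0) s@13.85:4.511(24) r59.4 th205 F[-3.6 -1.9  9.1] op28.9
p [0.631 0.48  0.105] res [-0.018 -0.014 -0.013 -0.009 -0.017  0.031  0.026 -0.024] ss crank for 2.1: 3.21
13.85 x23.34 (mod 4.49) w2.21
14.35 x24.21 (mod 5.36) w1.33
14.85 x24.71 (mod 5.86) w0.72
15.35 x24.95 (mod 6.10) w0.30
15.85 x25.02 (mod 6.17) w0.00
```

Basket held about 2.0 to 2.25 rad/s from roughly t=6.4 to 13.9. Braking now by holding the crank, which the model predicts stops just short of the spout.

```bash

python3 -m creep '{"linear":[[0,0,0],[0,0,0],[0,0,0],[0,0,0],[0,0,0]],"roll":[0,0,0,0,0],"fingers":[-1,-1,-1,-1,-1]}' >/dev/null; python3 L.py scene; python3 fit.py 16.4
python3 - <<'E'
from h import *
for n in (4,9,14,18):print(rows(204,[n]*5))
E
```

```text
s@14.40:5.412(23) r59.3 th203 F[-1.2 -1.9 10. ] op29.1
p [0.635 0.49  0.102] res [-0.014 -0.014 -0.009 -0.018  0.029  0.024 -0.026  0.004] ss crank for 2.1: 3.21
14.40 x24.27 (mod 5.42) w1.25
14.90 x24.73 (mod 5.88) w0.66
15.40 x24.95 (mod 6.11) w0.25
15.90 x25.01 (mod 6.16) w0.00
16.40 x25.01 (mod 6.16) w0.00
([[-1.8, -3.8, 0], [-3.9, -7.4, 0], [-6.3, -10.9, 0], [-8.9, -14.2, 0], [-11.7, -17.3, 0]], 224)
([[-4.5, -8.3, 0], [-10.2, -15.7, 0], [-17.1, -22.2, 0], [-24.8, -27.6, 0], [-33.3, -31.6, 0]], 249)
([[-7.5, -12.5, 0], [-17.9, -22.9, 0], [-30.4, -30.4, 0], [-44.4, -34.7, 0], [-59.0, -35.4, 0]], 274)
([[-10.2, -15.7, 0], [-24.8, -27.6, 0], [-42.3, -34.3, 0], [-61.1, -35.3, 0], [-79.2, -30.4, 0]], 294)
```

```bash

python3 -m creep '{"linear":[[-1.4,-2.8,0],[-2.9,-5.6,0],[-4.6,-8.3,0],[-6.4,-10.9,0],[-8.4,-13.4,0]],"roll":[0,0,0,0,0],"fingers":[-1,-1,-1,-1,-1]}' >/dev/null; python3 L.py scene; sed -i 's/\]\]/],[14.45,15]]/' calls.json; python3 fit.py 16.5
```

```text
s@14.95:5.955(24) r59.4 th219 F[0.8 1.6 8. ] op29.0
p [0.632 0.483 0.104] res [-0.014 -0.009 -0.018  0.03   0.025 -0.026  0.006 -0.002] ss crank for 2.1: 3.21
14.95 x24.80 (mod 5.95) w0.75
15.45 x25.07 (mod 6.22) w0.32
15.95 x25.15 (mod 0.01) w0.02
16.45 x25.15 (mod 0.01) w0.00
```

```bash

python3 -m creep '{"linear":[[0,0,0],[0,0,0],[0,0,0],[0,0,0],[0,0,0]],"roll":[0,0,0,0,0],"fingers":[-1,-1,-1,-1,-1]}' >/dev/null; python3 L.py scene; python3 fit.py 16.5
python3 -m creep '{"linear":[[0,0,0],[0,0,0],[0,0,0],[0,0,0],[0,0,0]],"roll":[0,0,0,0,0],"fingers":[-1,-1,-1,-1,-1]}' >/dev/null; python3 L.py scene wrist
python3 -m creep '{"linear":[[0,0,0],[0,0,0],[0,0,0],[0,0,0],[0,0,0]],"roll":[0,0,0,0,0],"fingers":[-1,-1,-1,-1,-1]}' >/dev/null; python3 L.py scene wrist
```

```text
s@15.50:6.254(24) r59.4 th218 F[0.5 0.4 9.1] op29.2
p [0.626 0.467 0.108] res [-0.01  -0.018  0.029  0.025 -0.025  0.009  0.007 -0.007] ss crank for 2.1: 3.21
15.50 x25.10 (mod 6.25) w0.30
16.00 x25.17 (mod 0.04) w0.01
16.50 x25.17 (mod 0.04) w0.00
s@16.05:0.083(24) w@16.10:0.111(24) r59.4 th218 F[1.1 1.2 9. ] op29.0
s@16.65:0.091(24) w@16.70:0.112(24) r59.4 th218 F[0.7 0.8 8.4] op29.3
```

```bash
ls -t pics|head -2; python3 -c "
import cv2,glob,os
g=lambda k:max(glob.glob('pics/%s_*.png'%k),key=os.path.getmtime)
a=cv2.imread(g('scene'))[170:310,200:360];b=cv2.imread(g('wrist'))
cv2.imwrite('pics/v1.png',cv2.hconcat([cv2.resize(a,(480,420),interpolation=2),b[:,100:420]]))"
```

```text
wrist_16.70.png
scene_16.65.png
```

View pics/v1.png

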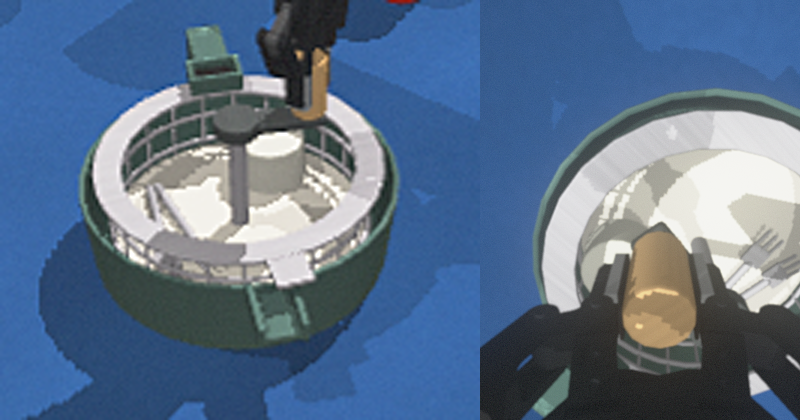

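The crop shows the tongue at (292,268) slightly counter-clockwise past the spout at (277,310), about 0.1 rad over. I'll measure the offset and size a small reverse nudge.

```bash
python3 - <<'E'
from h import *
for n in('wrist','scene'):
    p,d=robot.camera(n);X=cloud(n,d);h=cv2.cvtColor(p,cv2.COLOR_BGR2HSV)
    r=np.hypot(X[...,0]-AX[0],X[...,1]-AX[1]);a=np.arctan2(X[...,1]-AX[1],X[...,0]-AX[0])
    g=(d>0)&(h[...,0]>60)&(h[...,0]<98)&(r>.155)&(r<.18)&(X[...,2]>.06)&(X[...,2]<.09)&(abs(a+.68)<.3)
    print(n,'spout',g.sum(),a[g].mean() if g.any() else 0,(a[g].min()+a[g].max())/2 if g.any() else 0,'tongue',tongue(n,p,d)[0]+SP)
print(robot.state()['time_s'])
E
python3 - <<'E'
import fit,numpy as np
p,res=fit.fit(17);print(p,res[-7:].round(3))
for bs in(1,.8,1.2):
  for dg in(30,36,42,48):
    fit.C[:]=[[3,-dg]]
    q=[p[0],p[1]*bs,p[2]];T,X,W=fit.sim(q,5);print(bs,dg,X[-1]-3.471)
print(__import__('h').rows(219,[-8]*5))
E
```

```text
wrist spout 2016 -0.6823494564069571 -0.6842424369115234 tongue -0.5702383156575724
scene spout 159 -0.6904283091955709 -0.6973718215237714 tongue -0.5910716178174426
16.85
[0.61298359 0.42996455 0.11868685] [ 0.01   0.021  0.025  0.009 -0.018  0.002 -0.02 ]
1 30 -0.032495811227396754
1 36 -0.059292360120565046
1 42 -0.09051594930459661
1 48 -0.12557448343891187
0.8 30 -0.05336678985302168
0.8 36 -0.08607859372477566
0.8 42 -0.12327387514955479
0.8 48 -0.16428662273691286
1.2 30 -0.01688999997826901
1.2 36 -0.0389949734728785
1.2 42 -0.06540144990094765
1.2 48 -0.0955854946367598
([[4.8, 6.9, 0], [8.6, 14.3, 0], [11.3, 22.2, 0], [12.9, 30.4, 0], [13.4, 38.8, 0]], 179)
```

```bash

python3 -m creep '{"linear":[[4.8,6.9,0],[8.6,14.3,0],[11.3,22.2,0],[12.9,30.4,0],[13.4,38.8,0]],"roll":[0,0,0,0,0],"fingers":[-1,-1,-1,-1,-1]}' >/dev/null
python3 -m creep '{"linear":[[0,0,0],[0,0,0],[0,0,0],[0,0,0],[0,0,0]],"roll":[0,0,0,0,0],"fingers":[-1,-1,-1,-1,-1]}' >/dev/null; python3 L.py scene wrist
python3 -m creep '{"linear":[[0,0,0],[0,0,0],[0,0,0],[0,0,0],[0,0,0]],"roll":[0,0,0,0,0],"fingers":[-1,-1,-1,-1,-1]}' >/dev/null; python3 L.py scene wrist
python3 -c "
from h import rows
for n in(-6,-5,-7):print(rows(179,[n]*5))"
```

```text
s@17.85:6.254(24) w@17.90:6.265(24) r59.3 th178 F[-4.2 -0.9 11. ] op29.1
s@18.45:6.254(24) w@18.50:6.264(24) r59.2 th178 F[-4.1 -0.1 10.6] op28.9
([[-0.4, 6.3, 0], [-1.5, 12.4, 0], [-3.3, 18.5, 0], [-5.6, 24.3, 0], [-8.6, 29.9, 0]], 149)
([[-0.3, 5.2, 0], [-1.1, 10.4, 0], [-2.3, 15.5, 0], [-4.0, 20.5, 0], [-6.1, 25.3, 0]], 154)
([[-0.6, 7.3, 0], [-2.0, 14.5, 0], [-4.4, 21.4, 0], [-7.5, 28.0, 0], [-11.4, 34.2, 0]], 144)
```

Offset is now about -0.02 rad (2.5 mm) and at rest. Releasing and rising.

```bash

python3 -m creep '{"linear":[[0,0,0],[0,0,0],[0,0,0],[0,0,0],[0,0,0]],"roll":[0,0,0,0,0],"fingers":[-0.2,0,0.3,0.5,0.5]}'
python3 -m creep '{"linear":[[0,0,-10],[0,0,-30],[0,0,-55],[0,0,-80],[0,0,-100]],"roll":[0,0,0,0,0],"fingers":[0.5,0.5,0.5,0.5,0.5]}'
python3 -m creep '{"linear":[[-15,0,-10],[-40,0,-20],[-70,0,-20],[-100,0,-20],[-100,0,-20]],"roll":[0,0,0,0,0],"fingers":[0.5,0.5,0.5,0.5,0.5]}' >/dev/null; python3 L.py scene wrist top
python3 -c "
import cv2,glob,os
g=lambda k:max(glob.glob('pics/%s_*.png'%k),key=os.path.getmtime)
a=cv2.imread(g('scene'))[170:310,200:360];b=cv2.imread(g('wrist'))
cv2.imwrite('pics/v2.png',cv2.hconcat([cv2.resize(a,(360,315),interpolation=2),cv2.resize(b,(420,315))]))"
```

```text
time_s: 19.05
tcp_pos: [0.6264, -0.015, 0.151]
tool_rot: [-3.141, 0.0, 0.218]
force: [-0.9, 0.3, 0.5]
opening: 0.0641
finger_force: 0.0
time_s: 19.55
tcp_pos: [0.6264, -0.0151, 0.2538]
tool_rot: [3.141, -0.002, 0.218]
force: [0.8, -1.3, -0.4]
opening: 0.0641
finger_force: 0.0
s@20.05:6.254(24) w@20.10:6.261(24) t@20.15:None(0) r41.0 th3 F[-0.   0.1  0.5] op64.4
```

View pics/v2.png

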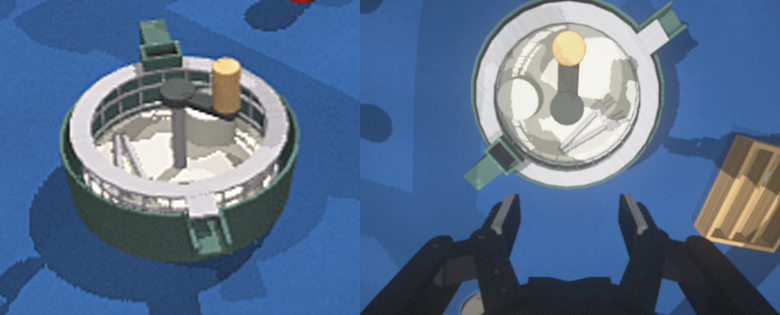

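The left crop shows the tongue (203,207) over the spout (210,235). The wrist view (right) shows the tongue (652,38) in line with the spout (670,20), the pad still in its bracket and the crank released.

```bash
python3 -c "
from station import robot
print(robot.finish_job())"
```

```text
the job is handed in; nothing more can be done
None
```

Job handed in at about 20 s of the 64 s: by camera tracking the basket ran at about 2.0–2.25 rad/s (19–21 turns a minute) for over 7 s, then stopped about 0.1 rad past the spout. I cranked it back with a short clockwise nudge, so it rests with the tongue about 0.02 rad (2.5 mm) short of the spout line, the crank released and the pad in its bracket.

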